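# Set the sensor bracket to the specimen and clamp it

### The job

On the test stand, push the slotted sensor bracket along its slots until its pointer is on the scribed line in front of the round specimen (not the square block). Then press the clamp lever down flat to tighten it, the pointer staying on the line. Do not shift or tip the specimen or the block.

Things in the scene. Friction and masses are not known exactly. Their poses are not given: they have to be found in the camera images.
- stand: The test stand, screwed down: an aluminium base plate 240 mm (its x) by 350 mm (its y) and 15 mm thick. Origin on the table under the middle of the clamp bridge; the plate runs from x = -60 to +180 mm. Its x axis points from the lever side (the robot's side) to the specimen side, y to the left along the slots, z up. It stands somewhere else, and up to 17 degrees turned, each time.
- bracket (a joint): Slide of the bracket, m, along the stand's +y; 0 = middle, range +-0.06. The bracket: a steel plate 220 (y) x 92 (x) x 8 mm lying on the base, with two slots along y, an upright flange at each end, a grey sensor head and pointer on the specimen side. About 5 N pushes it along its slots; it stays where left, moves in no other way, and takes about 20 N once the lever is down.
- pointer (a point): The tip of the flat dark pointer (14 mm wide, coming to a point) that sticks out below the sensor head, 92 mm along the stand's x from its origin, 18 mm above the table; moves with the bracket (at stand y = bracket joint value).
- flange_left (a point): Centre of the outer face of the bracket's left (stand +y) end flange, 110 mm from the pointer's line; the flange is upright, 92 mm wide (stand x, 46 mm either side of this point), 8 mm thick, its top edge 79 mm above the table, its centre 49 mm. Its outer side is free to push on.
- flange_right (a point): The same for the right (stand -y) end flange, 110 mm to the other side of the pointer's line.
- mark_left (a point): Middle of the left line scribed on the base plate, 15 mm above the table, 89 mm along the stand's x and 40 mm to the left (stand y = +40 mm). The line runs along the stand's x, 34 mm long, 4 mm wide. Axes as the stand's.
- mark_right (a point): Middle of the right scribed line, the same at stand y = -40 mm.
- specimen_center (a point): Centre, half-way up, of the round specimen: a loose upright steel cylinder, diameter 54 mm, height 45 mm, standing on the base plate behind one of the two lines (stand x about 140 mm).
- block_center (a point): Centre, half-way up, of the square block: a loose upright steel block 50 x 50 x 45 mm, standing behind the other line.
- lever (a joint): Angle of the clamp's cam lever, rad: 0 = folded down flat (level, tight), 0.8 = fully raised (loose). It starts raised by 0.45 to 0.7 and stays where it is left; pressing it down takes about 5 to 20 N at 45 to 85 mm from the pivot, most in the last 0.15 rad as the cam bites; stop at flat, not by a light force.
- lever_end (a point): Free end of the lever, in its mid thickness: a black bar 100 mm long from the pivot, 18 mm wide and 11 mm thick, its last 30 mm 28 mm wide. It slopes up from the pivot towards the robot (stand -x); flat, its top is 62 mm above the table.
- lever_pivot (a point): The lever's pivot between the cheeks of the dark clamp bridge in the middle of the stand: stand x = 0, y = 0, 52 mm above the table; the pivot axis is the stand's y. The bridge and its bolts stay put while the bracket slides beneath them; the cheeks' tops are 62 mm above the table.
Things that resemble listed ones, but are neither listed nor needed, are in the scene too. What is shaped like the part that bears specimen_center but blue or turquoise is not meant.

How it is judged (in metres and radians):
On the way, in this order (a step that is already met when the one before it is completed fails the run):
1. with the lever still raised, the pointer rests within 6 mm of the line in front of the round specimen (((y of specimen_center in the frame of mark_left between -0.025 and 0.025 m and y of pointer in the frame of mark_left between -0.006 and 0.006 m) or (y of specimen_center in the frame of mark_right between -0.025 and 0.025 m and y of pointer in the frame of mark_right between -0.006 and 0.006 m)) and value of joint lever above 0.3 rad and velocity of joint bracket between -0.01 and 0.01 m/s), for 0.2 s.
2. the lever is pressed down flat with the pointer on the line (((y of specimen_center in the frame of mark_left between -0.025 and 0.025 m and y of pointer in the frame of mark_left between -0.006 and 0.006 m) or (y of specimen_center in the frame of mark_right between -0.025 and 0.025 m and y of pointer in the frame of mark_right between -0.006 and 0.006 m)) and value of joint lever below 0.12 rad), for 0.2 s.
At the end, for the whole second after the job is handed in: The pointer is within 6 mm (along the slots) of the line in front of the round specimen, the lever is down within 0.12 rad of flat, and the bracket is at rest (all of step 2 and velocity of joint bracket between -0.01 and 0.01 m/s); the robot touches nothing.
It fails at once if the round specimen is shifted by more than 15 mm or tipped (distance of specimen_center from where it was at the start of the episode above 0.015 m or angle between specimen_center's own z axis and vertical above 0.3 rad).
It fails at once if the square block is shifted by more than 15 mm or tipped (distance of block_center from where it was at the start of the episode above 0.015 m or angle between block_center's own z axis and vertical above 0.3 rad).
It also fails if it takes over 48 s, if anything falls off the work surface, if the arm or the gripper's body presses on something with over 40 N, if the wrist force passes 120 N, or if a joint passes its speed limit or range.

### The arm

A 6-joint arm with a two-finger parallel gripper is mounted at the origin on the work surface. World frame = base frame: x ahead of the robot, y to its left, z up, the work surface at z = 0. Lengths are in mm, angles in degrees, forces in N, time in s.
With the tool pointing down it reaches from about 375 to 900 mm from the base axis. Payload 3.1 kg.
Tool frame: the origin (TCP) lies midway between the tips of the shut fingers; the grasp point (between the pads) lies 19 mm behind it; z points along the fingers, y is the direction in which the jaws open and shut (so a half turn about z gives the same grasp; the last joint's range is limited). The gripper opens to 85 mm and grips with 20 to 120 N. Pads are 22 mm wide; open, the fingers measure 114 mm over their backs; the gripper's body (76 mm by 85 mm) begins 54 mm behind the grasp point. The pads swing forward as they close: fully open they stand 13 mm farther back than shut.
Start: joints at [54.517, 30.224, 82.088, -0, 67.689, -10.227], TCP at [266.622, 565.251, 231.31] pointing down, gripper open.
Joint ranges: [-176.69, 176.69], [-43.24, 126.21], [12.49, 139.97], [-82, 262], [0, 151.66], [-163.58, 163.58]. Speed limits (degrees/s): [159.86, 159.86, 180, 180, 180, 180].

### API

Orientations are given as a 3x3 rotation matrix whose columns are the frame's x, y, z axes.
In Python, from workcell import robot, viewer, workorder gives the robot as it stands. The module is installed in compiled form; this text tells all that it offers.
- The arm moves only by the tool send_rows, never from a script. Its argument "motion" is a list of rows, each a list of 6 numbers: the shift along the world's x, y, z as a fraction of full scale, then the turn, a rotation vector about the world's x, y, z as a fraction of full scale. In form: [[x, y, z, ax, ay, az], ...]. A call has 1 to 10 rows; each row shifts and turns the commanded pose from where the row before left it; what a row does not reach is not made up. Full scale, the value 1, is 2.5 cm for a shift and 6 degrees for a turn. A row lasts 1/10 s, in which the tool goes at most 50 mm and 8.59 degrees, less where a joint would pass 70% of its speed; a pose out of reach is approached as far as the arm can. A call with a number of a shift or a turn outside -1 to 1 is refused whole. A call with a gripper value outside its range is refused whole. "grip" is the closure in counts, from 0 (fully open) to 255 (shut), set as the call begins (left out, the last holds). The fingers move at their own pace and stop on an object; the grip force is fixed at half the most. Time passes only in rows, so rows that do not move let the fingers close. It gives the time, the measured TCP pose, the force and the opening at its end, in the units of the state.
- robot.get_state(): the state, without advancing time (a new reading comes with each control period).
- viewer.read_camera(name): name is "side" or "top"; returns the picture (480x640x3 uint8, blue, green, red); there is no depth.
- viewer.get_calibration(name): a dict with "K" (3x3 intrinsics, pixels), "k1" (the pictures are not rectified: a ray, as slopes to the right and down, at radius r is drawn at 1 + k1 r^2 times it, then the intrinsics apply), "rvec" (rotation vector, rad) and "tvec" (3), from world to camera coordinates, as OpenCV has them. Camera axes: x right, y down, z forward; pixel columns grow to the right and rows downward; lengths in mm; the calibration is good to about 2 mm. A picture is of the moment at which its call begins. get_calibration takes no time and is no camera call.
- workorder.job_done(): hands the job in, once; it reports no verdict.
Trained networks look in the newest picture that a camera, given by its name, has taken for a name from the list of things; names that differ only in an ending like _2 or _b are one class to them, and where a whole thing is asked for, a point or a joint stands for the part that bears it (a point fixed in the world has none). Each returns a list of dicts, best first, with "confidence" (0 to 1); they miss things now and then, are a little off and sometimes report something else, mostly with a low value. They report only what shows in the picture. A call takes as long as a camera call. They do not tell look-alikes from the thing itself.
- viewer.spot_in(name, camera): "box" ([left, top, width, height] in pixels, round what is visible of it).
- viewer.spot_point(name, camera): "xy" ([column, row] in pixels: a listed point, or the origin of a listed thing).
The state is a dict: "clock": time; "joints": joint angles; "qvel": joint speeds; "tau": joint torques, N m; "tool_pos": TCP position; "orientation": TCP orientation; "force": force on the tool from outside, world axes, zero at the start; "ft_torque": the same for the moment, N m; "grip_width": opening from 0.0 (shut) to 1.0 (fully open).
Only numpy, scipy, OpenCV 4.12 (cv2) and the standard library are available. Lean on these libraries where they do the work, as an engineer would, in place of code of your own. Each camera call takes 0.05 s, during which the arm holds its last target.

## Working session

There is one attempt and no reset: what is moved stays moved. The work goes in short steps, Python scripts to look and compute and a tool call to move; the robot and the scene stay as the last step left them, time stands still between calls to the robot, and variables do not carry over. Pictures are saved under pics/ and viewed, and the job is handed in when it is done.

Besides the shell and the picture viewer there is one more tool, called after ">>>" as name(argument=value, ...) on one line, values as JSON. send_rows: Moves the arm, as the interface text tells. Shift numbers are shares of 2.5 cm and turn numbers shares of 6 degrees, none past 1 either way. Its arguments: {"type":"object","properties":{"motion":{"type":"array","items":{"type":"array","items":{"type":"number"}}},"grip":{"type":"number"}},"required":["motion"]}

```bash
mkdir -p pics; cat > h.py <<'E'
import numpy as np, cv2
from workcell import robot, viewer, workorder
def cal(n):
    c=viewer.get_calibration(n); R,_=cv2.Rodrigues(np.array(c["rvec"],float)); return np.array(c["K"],float),float(c["k1"]),R,np.array(c["tvec"],float).ravel()
def proj(n,P):
    K,k1,R,t=cal(n); p,_=cv2.projectPoints(np.array(P,float).reshape(-1,1,3),R,t,K,np.array([k1,0,0,0,0.])); return p.reshape(-1,2)
def ray(n,uv):
    K,k1,R,t=cal(n); u=cv2.undistortPoints(np.array(uv,float).reshape(1,1,2),K,np.array([k1,0,0,0,0.])).ravel()
    return -R.T@t, R.T@np.array([u[0],u[1],1.])
def atz(n,uv,z):
    o,d=ray(n,uv); return o+d*(z-o[2])/d[2]
E
python3 - <<'E'
from h import *
for n in("top","side"):
    cv2.imwrite(f"pics/{n}0.png",viewer.read_camera(n))
    for k in ["mark_left","mark_right","specimen_center","block_center","lever_end","lever_pivot","pointer","flange_left","flange_right","stand"]:
        r=viewer.spot_point(k,n); print(n,k,[(np.round(a["xy"],1).tolist(),round(a["confidence"],2)) for a in r[:3]])
s=robot.get_state(); print(s["clock"],s["tool_pos"],s["orientation"],s["force"])
E
```

```text
top mark_left [([354.1, 215.5], 0.95)]
top mark_right [([399.2, 210.3], 0.75)]
top specimen_center [([354.2, 189.2], 0.96), ([344.6, 370.2], 0.9), ([423.9, 128.7], 0.86)]
top block_center [([397.1, 188.4], 0.61)]
top lever_end [([393.1, 309.2], 0.61)]
top lever_pivot [([381.0, 265.7], 0.57)]
top pointer [([382.9, 214.0], 0.68)]
top flange_left [([328.5, 268.8], 0.71)]
top flange_right [([450.7, 253.3], 0.64)]
top stand [([377.5, 262.4], 0.97)]
side mark_left [([299.3, 218.2], 0.83)]
side mark_right [([322.0, 194.8], 0.89), ([349.4, 229.2], 0.55)]
side specimen_center [([273.3, 203.7], 0.97), ([370.7, 324.4], 0.83), ([434.2, 296.2], 0.76)]
side block_center [([301.8, 179.8], 0.98)]
side lever_end [([399.5, 202.2], 0.59)]
side lever_pivot [([348.2, 211.9], 0.98)]
side pointer [([312.7, 202.1], 0.83)]
side flange_left [([322.2, 250.0], 0.57), ([302.7, 176.0], 0.56)]
side flange_right [([379.8, 175.2], 0.93)]
side stand [([351.2, 230.1], 0.7), ([302.3, 177.9], 0.46)]
1.1 [266.61914535 565.26698307 231.32634046] [[-9.04407283e-01  4.26670208e-01  9.38316309e-06]
 [ 4.26670208e-01  9.04407282e-01  4.51855790e-05]
 [ 1.07931393e-05  4.48696829e-05 -9.99999999e-01]] [0.03964196 0.01282731 0.41189933]
```

View pics/top0.png

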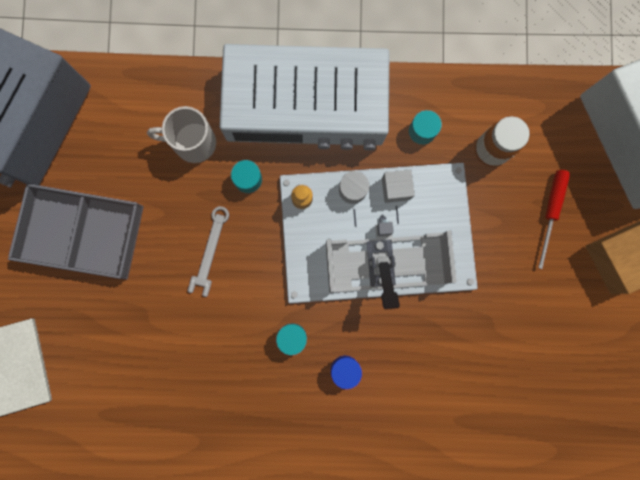

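View pics/side0.png

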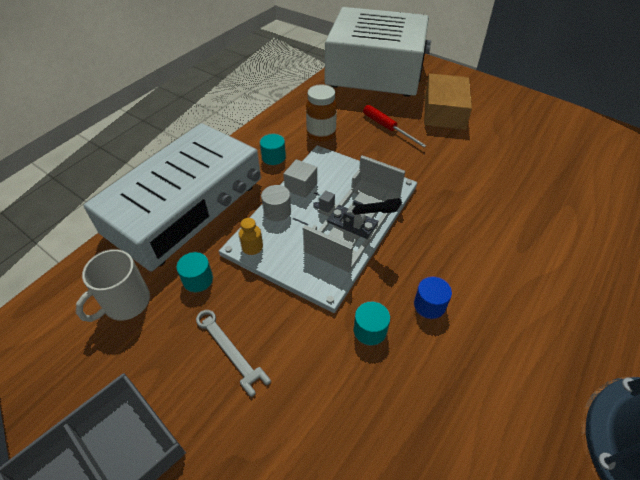

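```bash
python3 - <<'E'
from h import *
for k,uv,z in [("ml",(354.1,215.5),15),("mr",(399.2,210.3),15),("sp",(354.2,189.2),37.5),("blk",(397.1,188.4),37.5),("piv",(381,265.7),52),("ptr",(382.9,214),18),("fl",(328.5,268.8),49),("fr",(450.7,253.3),49),("stand",(377.5,262.4),0),("le",(393.1,309.2),100)]:
    print("top",k,atz("top",uv,z).round(1))
for k,uv,z in [("ml",(299.3,218.2),15),("mr",(322,194.8),15),("sp",(273.3,203.7),37.5),("blk",(301.8,179.8),37.5),("piv",(348.2,211.9),52),("ptr",(312.7,202.1),18),("fr",(379.8,175.2),49),("fl",(322.2,250),49)]:
    print("side",k,atz("side",uv,z).round(1))
for n in("top","side"): print(n, ray(n,(320,240)))
im=cv2.imread("pics/top0.png")[140:350,270:490]; cv2.imwrite("pics/top0c.png",cv2.resize(im,None,fx=2.8,fy=2.8,interpolation=cv2.INTER_CUBIC))
im=cv2.imread("pics/side0.png")[120:310,220:450]; cv2.imwrite("pics/side0c.png",cv2.resize(im,None,fx=3,fy=3,interpolation=cv2.INTER_CUBIC))
E
```

```text
top ml [662.8 -35.4  15. ]
top mr [ 674.7 -120.    15. ]
top sp [708.5 -33.2  37.5]
top blk [ 711.9 -112.4   37.5]
top piv [567.5 -82.   52. ]
top ptr [666.5 -89.1  18. ]
top fl [559.9  11.7  49. ]
top fr [ 593.  -207.4   49. ]
top stand [576.8 -81.9   0. ]
top le [491.7 -96.9 100. ]
side ml [663.9 -41.5  15. ]
side mr [ 665.8 -118.1   15. ]
side sp [713.  -26.3  37.5]
side blk [ 709.5 -110.4   37.5]
side piv [579.8 -79.   52. ]
side ptr [666.9 -88.5  18. ]
side fr [ 585.8 -200.4   49. ]
side fl [567.9  18.   49. ]
top (array([ 504.44824263,   43.38326689, 1048.10563969]), array([ 0.10649892, -0.01524683, -0.99433986]))
side (array([296.48203852, 401.26602535, 635.46908511]), array([ 0.37554355, -0.52134726, -0.76647914]))
```

View pics/top0c.png

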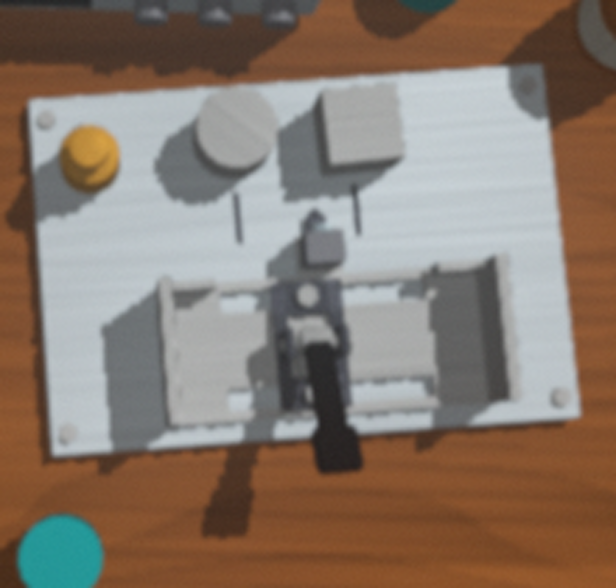

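View pics/side0c.png

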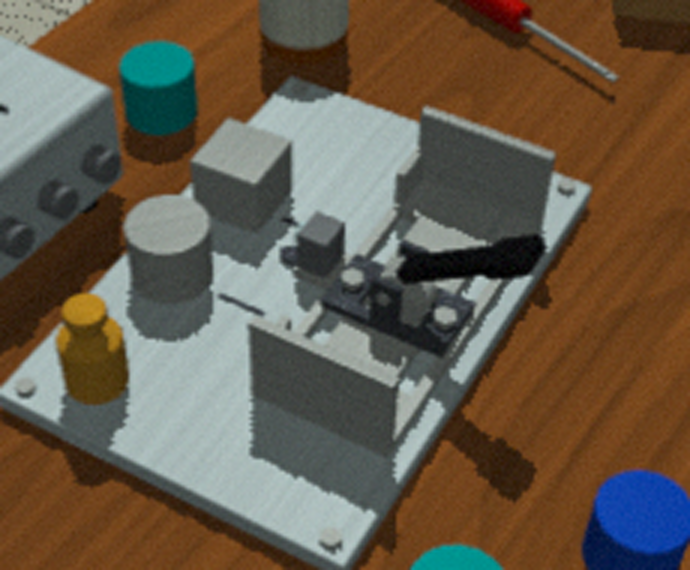

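```bash
cat > fit.py <<'E'
from h import *
from scipy.optimize import least_squares
def W(p,L):
    c,s=np.cos(p[2]),np.sin(p[2]); L=np.atleast_2d(L); return np.c_[p[0]+c*L[:,0]-s*L[:,1],p[1]+s*L[:,0]+c*L[:,1],L[:,2]]
C=[(180,175,15),(180,-175,15),(-60,-175,15),(-60,175,15)]
M=[(89+17,40,15),(89-17,40,15),(89+17,-40,15),(89-17,-40,15)]
T=np.array([(31,101),(543,66),(579,416),(53,456),(236,194),(240,243),(354,184),(359,235)])/2.8+[270,140]
S=np.array([(2,393),(293,80),(590,187),(345,550)])/3+[220,120]
def f(p): return np.r_[(proj("top",W(p,C+M))-T).ravel(),(proj("side",W(p,C))-S).ravel()]
def ft(p): return (proj("top",W(p,C+M))-T).ravel()
if __name__=="__main__":
    for g in (f,ft):
        r=least_squares(g,[575,-80,0.1],loss="soft_l1",x_scale=[1,1,.01]); print(r.x,np.rad2deg(r.x[2])); print(r.fun.reshape(-1,2).round(1).tolist())
    p=r.x
    def loc(w): 
        c,s=np.cos(p[2]),np.sin(p[2]); d=np.array(w)[:2]-p[:2]; return c*d[0]+s*d[1],-s*d[0]+c*d[1]
    for k,n,uv,z in [("ptr","top",(382.9,214),18),("ptrS","side",(312.7,202.1),18),("fl","top",(328.5,268.8),49),("fr","top",(450.7,253.3),49),("frS","side",(379.8,175.2),49),("flS","side",(322.2,250),49),("sp","top",(354.2,189.2),37.5),("blk","top",(397.1,188.4),37.5),
      ("fl top corner far","top",(270+160/2.8,140+280/2.8),79),("fl top near","top",(270+172/2.8,140+425/2.8),79),("fr far","top",(270+508/2.8,140+253/2.8),79),("fr near","top",(270+518/2.8,140+400/2.8),79),("head ptr tip","top",(270+315/2.8,140+210/2.8),18)]:
        print(k,np.round(loc(atz(n,uv,z)),1))
    # lever: points at radius100 in plane y=0
    for a in (.4,.5,.6,.7): print(a,proj("top",W(p,[(-100*np.cos(a),0,52+100*np.sin(a))])),proj("side",W(p,[(-100*np.cos(a),0,52+100*np.sin(a))])))
E
python3 fit.py
```

```text
[ 5.73134738e+02 -8.56894473e+01  9.71665191e-02] 5.567231455831749
[[-1.2, -0.3], [0.3, -1.1], [1.4, 0.9], [-0.3, 0.7], [-0.0, -0.1], [0.1, 0.3], [0.2, 0.4], [0.1, 0.1], [-2.9, -0.8], [-0.9, -2.6], [1.1, -1.3], [-0.2, 5.5]]
[ 5.73441538e+02 -8.54389961e+01  9.56592042e-02] 5.480868672547132
[[-1.2, -0.6], [0.3, -1.1], [1.2, 0.9], [-0.5, 0.4], [-0.1, -0.3], [-0.0, 0.1], [0.2, 0.3], [0.0, -0.0]]
ptr [ 92.3 -12.5]
ptrS [ 92.7 -12. ]
fl [-4.2 98. ]
fr [   7.8 -123.3]
frS [   1.3 -115.6]
flS [  4.4 103.5]
sp [139.4  39.1]
blk [135.2 -40. ]
fl top corner far [44.6 97.6]
fl top near [-45.7  97.1]
fr far [  45.9 -121. ]
fr near [ -45.7 -117.6]
head ptr tip [ 90.5 -11.6]
0.4 [[390.74806983 314.99056321]] [[403.29108792 215.40222281]]
0.5 [[391.27933433 312.52737721]] [[401.65441091 210.72133757]]
0.6 [[391.73022632 309.48478025]] [[399.46304846 205.98107758]]
0.7 [[392.09338592 305.88543311]] [[396.73392582 201.24135005]]
```

>>> send_rows(grip=255, motion=[[0.4,-1,0,0,0,0.2],[0.4,-1,0,0,0,0.2],[0.4,-1,0,0,0,0.2],[0.4,-1,0,0,0,0.2],[0.4,-1,0,0,0,0.2],[0.4,-1,0,0,0,0.2],[0.4,-1,0,0,0,0.2],[0.4,-1,0,0,0,0.2],[0.4,-1,0,0,0,0.2],[0.4,-1,0,0,0,0.2]])

```text
clock: 2.1
tool_pos: [367.0, 314.3, 231.5]
orientation: [[-0.974, 0.228, 0.001], [0.228, 0.974, 0.0], [-0.0, 0.0, -1.0]]
force: [0.4, -0.6, 0.3]
grip_width: -0.002
```

>>> send_rows(motion=[[0.4,-1,0,0,0,0.2],[0.4,-1,0,0,0,0.2],[0.4,-1,0,0,0,0.2],[0.4,-1,0,0,0,0.2],[0.4,-1,0,0,0,0.2],[0.4,-1,0,0,0,0.2],[0.4,-1,0,0,0,0.2],[0.4,-1,0,0,0,0.2],[0.4,-1,0,0,0,0.2],[0.4,-1,0,0,0,0.2]])

```text
clock: 3.1
tool_pos: [467.1, 64.1, 231.5]
orientation: [[-1.0, 0.021, 0.001], [0.021, 1.0, -0.0], [-0.001, -0.0, -1.0]]
force: [0.4, 0.6, -0.3]
grip_width: 0.001
```

>>> send_rows(motion=[[0.4,-1,0,0,0,0.2],[0.4,-1,0,0,0,0.2],[0.4,-1,0,0,0,0.2],[0.4,-1,0,0,0,0.2],[0.4,-1,0,0,0,0.2],[0.4,-1,0,0,0,0.13],[0.4,-1,0,0,0,0],[0.4,-1,0,0,0,0],[0.4,-1,0,0,0,0],[0.4,-1,0,0,0,0]])

```text
clock: 4.1
tool_pos: [567.0, -185.8, 231.4]
orientation: [[-0.995, -0.096, 0.0], [-0.096, 0.995, -0.0], [-0.0, -0.0, -1.0]]
force: [0.3, 0.4, 0.9]
grip_width: 0.003
```

>>> send_rows(motion=[[0.3,-0.8,0,0,0,0],[0.3,-0.8,0,0,0,0],[0.27,-0.8,0,0,0,0],[0,0,-1,0,0,0],[0,0,-1,0,0,0],[0,0,-1,0,0,0],[0,0,-1,0,0,0],[0,0,-1,0,0,0],[0,0,-1,0,0,0],[0,0,0,0,0,0]])

```text
clock: 5.1
tool_pos: [585.9, -243.3, 77.8]
orientation: [[-0.995, -0.096, -0.007], [-0.096, 0.995, 0.004], [0.006, 0.005, -1.0]]
force: [-0.4, -0.4, -0.3]
grip_width: -0.001
```

```bash
python3 - <<'E'
from h import *
for n in("top","side"):
    im=viewer.read_camera(n); c=im[140:350,270:490] if n=="top" else im[60:310,220:520]
    cv2.imwrite(f"pics/{n}1.png",cv2.resize(c,None,fx=2.6,fy=2.3 if 0 else 2.6,interpolation=cv2.INTER_CUBIC)[:600])
E
```

```text
(no output)
```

View pics/top1.png

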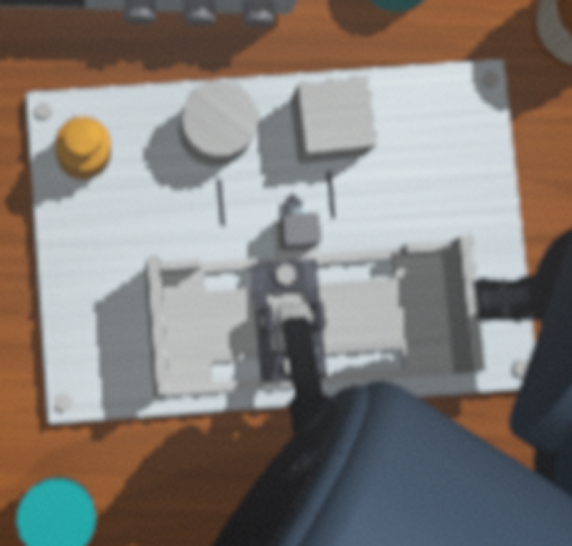

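View pics/side1.png

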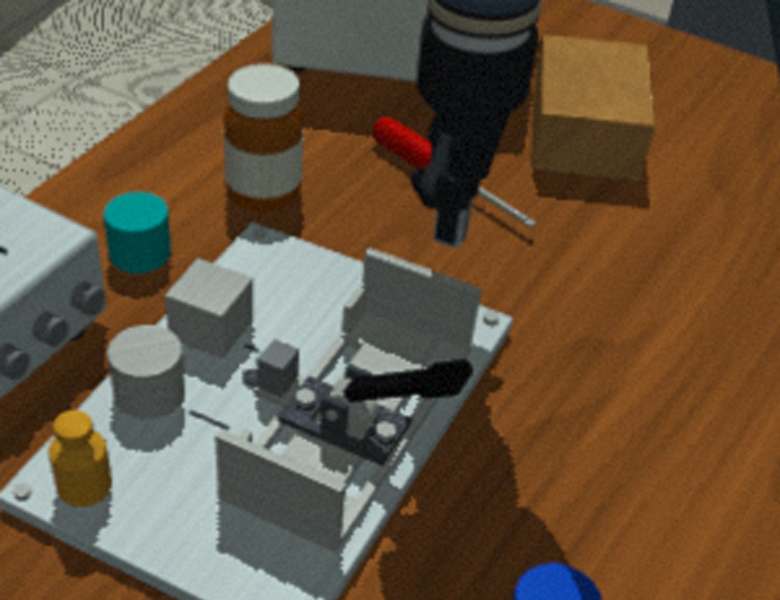

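>>> send_rows(motion=[[0.1,0,-0.65,0,0,0],[0,0,-0.65,0,0,0],[0,0,0,0,0,0],[-0.02,0.25,0,0,0,0],[-0.02,0.25,0,0,0,0],[-0.02,0.2,0,0,0,0],[-0.02,0.2,0,0,0,0],[-0.02,0.2,0,0,0,0],[-0.02,0.2,0,0,0,0],[0,0,0,0,0,0]])

```text
clock: 6.2
tool_pos: [588.1, -212.1, 49.3]
orientation: [[-0.995, -0.096, 0.001], [-0.096, 0.995, -0.0], [-0.001, -0.0, -1.0]]
force: [-0.0, -1.2, 1.2]
grip_width: -0.002
```

```bash
cat > m.py <<'E'
import sys
from h import *
n0=sys.argv[1]; p=(573.4,-85.4,0.0957)
s=robot.get_state(); c,sn=np.cos(p[2]),np.sin(p[2]); d=s["tool_pos"][:2]-np.array(p[:2]); print(s["clock"],"tcp local",(c*d[0]+sn*d[1]).round(1),(-sn*d[0]+c*d[1]).round(1),s["tool_pos"][2].round(1),s["force"].round(1))
for n in("top","side"):
    im=viewer.read_camera(n); c_=im[140:350,270:490] if n=="top" else im[90:310,220:450]
    cv2.imwrite(f"pics/{n}{n0}.png",cv2.resize(c_,None,fx=2.7,fy=2.7,interpolation=cv2.INTER_CUBIC))
    for k,z in [("pointer",18),("mark_left",15),("lever_end",70),("specimen_center",37.5)]:
        for a in viewer.spot_point(k,n)[:1]:
            w=atz(n,a["xy"],z); d=w[:2]-np.array(p[:2]); print(n,k,np.round(a["xy"],1),round(a["confidence"],2),(c*d[0]+sn*d[1]).round(1),(-sn*d[0]+c*d[1]).round(1))
E
python3 m.py 2
```

```text
6.2 tcp local 2.6 -127.5 49.3 [-0.  -1.2  1.2]
top pointer [377.6 214.6] 0.8 91.9 -2.6
top mark_left [355.2 215.9] 0.86 92.9 39.2
top specimen_center [246.6 179.4] 0.75 171.7 235.7
side pointer [308.  203.1] 0.96 99.3 -5.1
side mark_left [298.9 220.2] 0.71 92.2 39.8
side lever_end [399.4 203.8] 0.56 -69.5 -42.3
side specimen_center [275.4 145.7] 0.96 238.9 -101.1
```

View pics/top2.png

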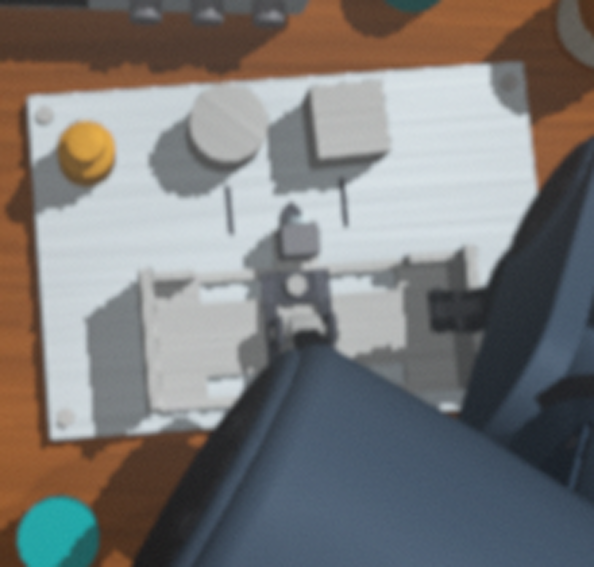

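>>> send_rows(motion=[[-0.02,0.2,0,0,0,0],[-0.02,0.2,0,0,0,0],[-0.02,0.2,0,0,0,0],[-0.02,0.2,0,0,0,0],[-0.02,0.2,0,0,0,0],[-0.02,0.2,0,0,0,0],[-0.02,0.2,0,0,0,0],[0,0.1,0,0,0,0],[0,0,0,0,0,0]])

```text
clock: 7.6
tool_pos: [584.0, -173.6, 48.8]
orientation: [[-0.995, -0.097, -0.001], [-0.097, 0.995, 0.001], [0.001, 0.001, -1.0]]
force: [0.3, -1.2, -0.5]
grip_width: -0.002
```

```bash
python3 m.py 3
```

```text
7.6 tcp local 2.2 -88.8 48.8 [ 0.3 -1.2 -0.5]
top pointer [358.7 213.5] 0.85 96.5 32.6
top mark_left [352.8 215.6] 0.59 93.8 43.6
top lever_end [391.6 311.6] 0.93 -87.2 -5.0
top specimen_center [247.5 176.8] 0.96 176.5 233.8
side pointer [300.1 217.5] 0.98 92.3 35.0
side mark_left [300.9 219.5] 0.56 89.8 36.3
side lever_end [397.2 202. ] 0.71 -64.3 -44.4
side specimen_center [371.7 322.4] 0.83 -126.8 179.4
```

View pics/top3.png

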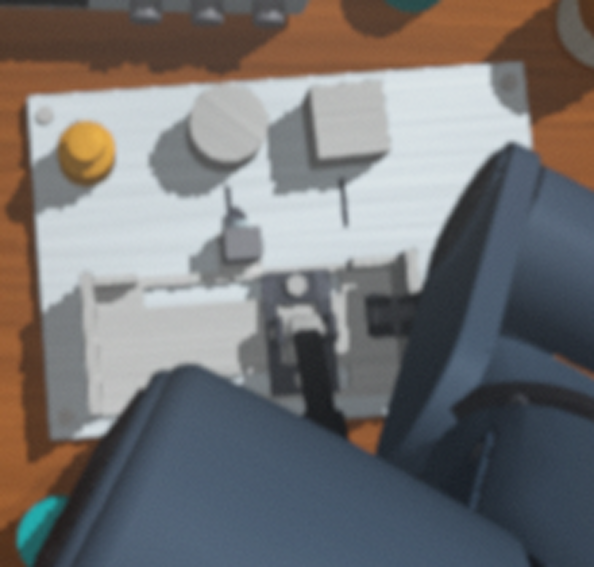

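View pics/side3.png

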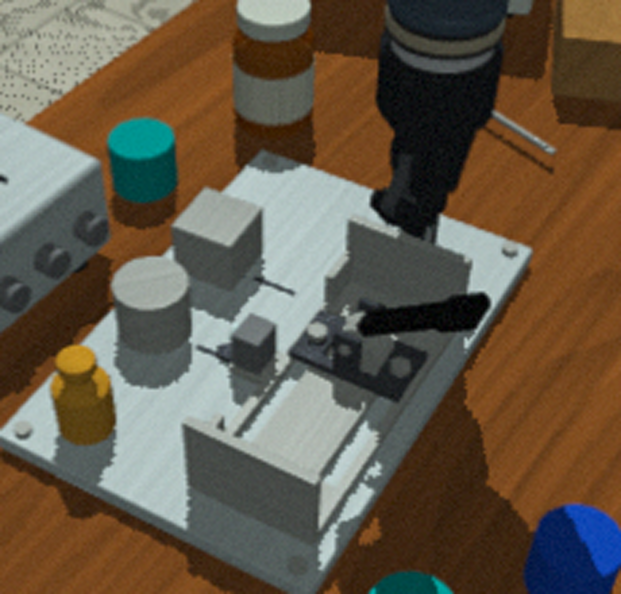

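>>> send_rows(motion=[[-0.01,0.1,0,0,0,0],[-0.01,0.1,0,0,0,0],[0,0,0,0,0,0],[0,0,0,0,0,0]])

```text
clock: 8.5
tool_pos: [584.0, -170.2, 48.8]
orientation: [[-0.995, -0.096, 0.0], [-0.096, 0.995, -0.001], [-0.0, -0.001, -1.0]]
force: [-0.3, -3.6, -1.5]
grip_width: -0.004
```

```bash
python3 m.py 4; python3 - <<'E'
import cv2
a=cv2.imread("pics/top4.png")[140:300,150:400]; b=cv2.imread("pics/side4.png")[230:390,130:380]
cv2.imwrite("pics/z4.png",cv2.resize(cv2.hconcat([a,b]),None,fx=1.6,fy=1.6))
E
```

```text
8.5 tcp local 2.4 -85.4 48.8 [-0.3 -3.6 -1.5]
top pointer [356.  214.4] 0.63 95.2 37.7
top mark_left [352.  216.4] 0.59 92.4 45.3
top lever_end [393.4 312.2] 0.81 -88.4 -8.0
top specimen_center [424.8 128.1] 0.8 245.5 -101.8
side pointer [296.5 217.7] 0.88 97.9 38.9
side mark_left [299.5 218.9] 0.61 92.9 36.4
side lever_end [399.2 205.2] 0.97 -70.6 -38.9
side specimen_center [370.6 324.8] 0.92 -127.2 183.9
```

View pics/z4.png

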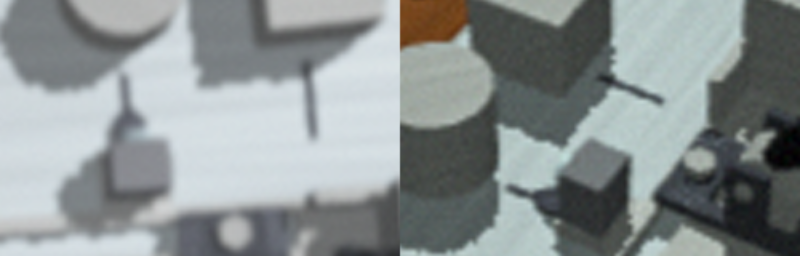

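>>> send_rows(motion=[[0.02,-0.3,0,0,0,0],[0.02,-0.3,0,0,0,0],[0,0,0.7,0,0,0],[0,0,1,0,0,0],[0,0,1,0,0,0],[0,0,1,0,0,0],[0,0,1,0,0,0],[0,0,0,0,0,0]])

```text
clock: 9.8
tool_pos: [587.1, -185.7, 170.0]
orientation: [[-0.995, -0.096, 0.007], [-0.096, 0.995, -0.003], [-0.007, -0.003, -1.0]]
force: [0.1, -1.0, 0.5]
grip_width: -0.004
```

```bash
python3 m.py 5; python3 - <<'E'
import cv2
a=cv2.imread("pics/top5.png")[140:300,150:400]; b=cv2.imread("pics/side5.png")[230:390,130:380]
cv2.imwrite("pics/z5.png",cv2.resize(cv2.hconcat([a,b]),None,fx=1.6,fy=1.6))
E
```

```text
9.8 tcp local 4.1 -101.2 170.0 [ 0.1 -1.   0.5]
top pointer [357.2 218.2] 0.64 87.9 36.1
top mark_left [355.3 220.8] 0.76 83.6 39.8
top lever_end [391.1 308.1] 0.92 -81.1 -4.7
top specimen_center [353.2 190.3] 0.96 137.5 41.1
side pointer [308.7 269.3] 0.74 15.5 130.3
side mark_left [299.9 222.7] 0.92 87.1 44.2
side lever_end [400.8 205.4] 0.64 -73.3 -39.9
side specimen_center [275.5 147.3] 0.82 235.7 -96.7
```

View pics/z5.png

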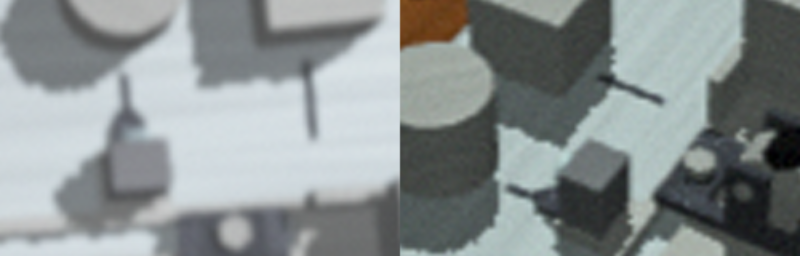

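>>> send_rows(motion=[[-0.88,0.93,0,0,0,0],[-0.88,0.93,0,0,0,0],[-0.88,0.93,0,0,0,0],[-0.88,0.93,0,0,0,0],[0,0,0,0,0,0],[0,0,-0.6,0,0,0],[0,0,-0.5,0,0,0],[0,0,0,0,0,0],[0,0,0,0,0,0]])

```text
clock: 11.2
tool_pos: [497.4, -92.2, 138.8]
orientation: [[-0.995, -0.096, 0.0], [-0.096, 0.995, -0.0], [-0.0, -0.0, -1.0]]
force: [1.0, 0.4, 0.4]
grip_width: -0.001
```

```bash
python3 m.py 6
```

```text
11.2 tcp local -76.3 0.5 138.8 [1.  0.4 0.4]
top pointer [358.2 215.3] 0.95 93.2 33.8
top mark_left [353.1 213.7] 0.79 97.3 42.8
top lever_end [420.5 257.1] 0.16 3.6 -64.3
top specimen_center [354.7 189.7] 0.94 138.4 38.2
side pointer [297.4 217.6] 0.98 96.6 37.8
side mark_left [301.6 220.2] 0.6 87.7 37.2
side lever_end [401.2 202.5] 0.97 -71.0 -46.9
side specimen_center [369.7 324.3] 0.91 -125.6 183.9
```

View pics/side6.png

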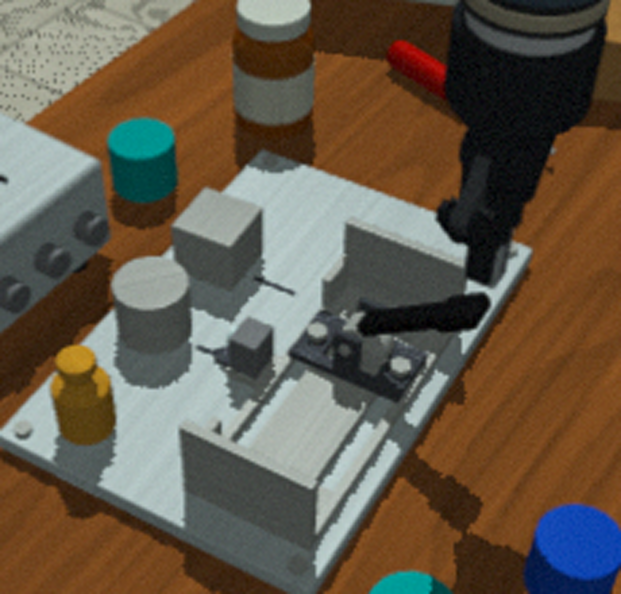

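View pics/top6.png

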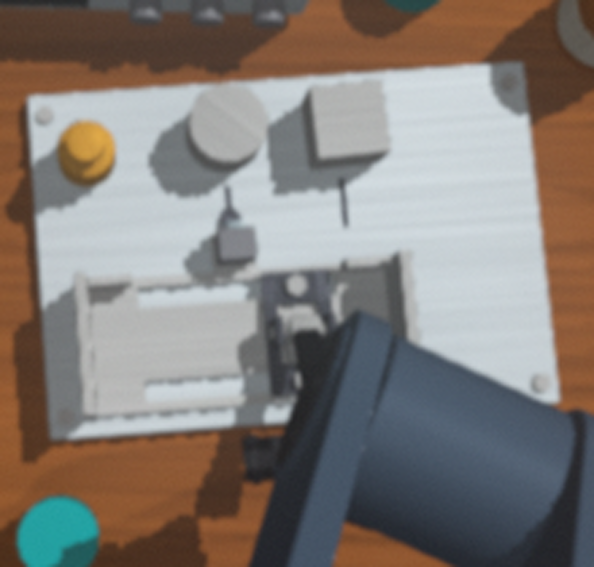

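```bash
python3 - <<'E'
from h import *
from fit import W
p=(573.4,-85.4,0.0957)
out=[]
for n,x0,y0 in(("top",335,195),("side",280,195)):
    im=viewer.read_camera(n); c=cv2.resize(im[y0:y0+45,x0:x0+45],None,fx=8,fy=8,interpolation=cv2.INTER_CUBIC)
    d=c.copy()
    for y,z,col in((40,15,(0,0,255)),(40,18,(0,255,0)),):
        q=(proj(n,W(p,[(72,y,z),(106,y,z)]))-[x0,y0])*8+4
        cv2.line(d,tuple(map(int,q[0])),tuple(map(int,q[1])),col,1)
    out.append(cv2.hconcat([c,d]))
cv2.imwrite("pics/z6.png",cv2.resize(cv2.vconcat(out),(600,600)))
E
```

```text
(no output)
```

View pics/z6.png

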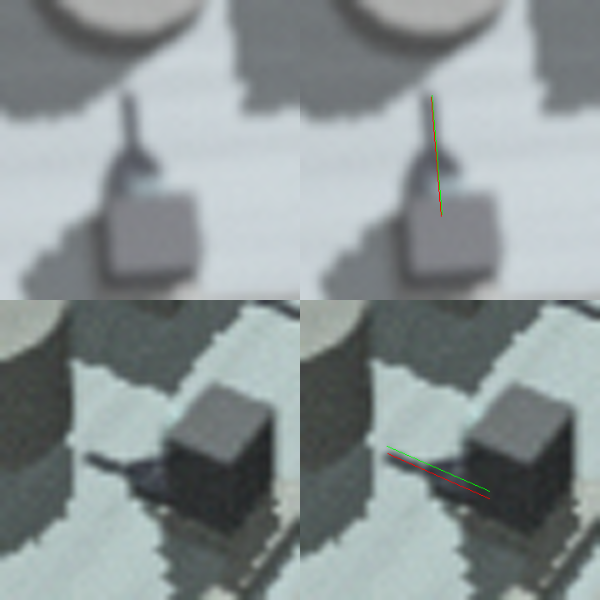

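>>> send_rows(motion=[[0,0,-0.4,0,0,0],[0,0,-0.4,0,0,0],[0,0,-0.3,0,0,0],[0,0,-0.3,0,0,0],[0,0,-0.3,0,0,0],[0,0,-0.3,0,0,0],[0,0,-0.3,0,0,0],[0,0,-0.2,0,0,0],[0,0,0,0,0,0],[0,0,0,0,0,0]])

```text
clock: 12.8
tool_pos: [497.3, -91.8, 76.0]
orientation: [[-0.995, -0.096, 0.001], [-0.096, 0.995, -0.0], [-0.001, -0.0, -1.0]]
force: [0.6, 0.1, 0.0]
grip_width: -0.0
```

```bash
python3 m.py 7
```

```text
12.8 tcp local -76.3 0.9 76.0 [0.6 0.1 0. ]
top pointer [356. 215.] 0.84 94.1 37.8
top mark_left [354.3 218. ] 0.61 89.0 41.2
top specimen_center [289.2 339. ] 0.92 -122.8 176.8
side pointer [296.6 218.6] 0.77 96.5 40.8
side lever_end [407.5 223.2] 0.6 -100.4 -6.5
side specimen_center [192.9 272.9] 0.85 170.2 246.7
```

View pics/side7.png

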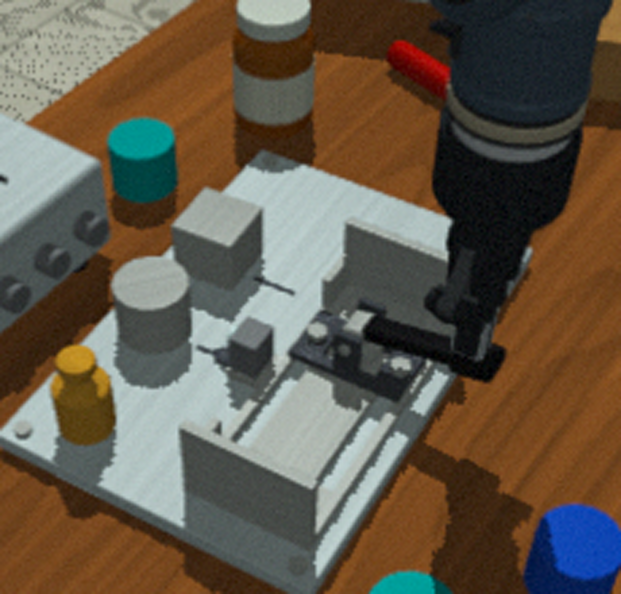

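Lever is going down under the fingers (end at about (500,360) in the crop), and the pointer is unchanged. I'll press on.

>>> send_rows(motion=[[0,0,-0.2,0,0,0],[0,0,-0.2,0,0,0],[0,0,-0.2,0,0,0],[0,0,-0.1,0,0,0],[0,0,0,0,0,0],[0,0,0,0,0,0]])

```text
clock: 13.9
tool_pos: [495.4, -91.9, 61.4]
orientation: [[-0.995, -0.097, -0.002], [-0.097, 0.995, -0.001], [0.002, -0.0, -1.0]]
force: [-7.2, -0.6, 27.5]
grip_width: -0.001
```

>>> send_rows(motion=[[0,0,-0.05,0,0,0],[0,0,0,0,0,0],[0,0,0,0,0,0]])

```text
clock: 14.2
tool_pos: [495.4, -91.9, 61.2]
orientation: [[-0.995, -0.098, -0.002], [-0.098, 0.995, -0.001], [0.002, -0.001, -1.0]]
force: [-9.6, -0.9, 35.7]
grip_width: 0.001
```

>>> send_rows(motion=[[0,0,0.3,0,0,0],[0,0,0.8,0,0,0],[0,0,1,0,0,0],[0,0,1,0,0,0],[-0.5,0,1,0,0,0],[-1,-1,0,0,0,0],[-0.5,-1,0,0,0,0],[0,-1,0,0,0,0],[0,-1,0,0,0,0],[0,0,0,0,0,0]])

```text
clock: 15.2
tool_pos: [447.8, -195.0, 160.1]
orientation: [[-0.996, -0.093, 0.002], [-0.093, 0.996, -0.002], [-0.002, -0.002, -1.0]]
force: [-0.5, 0.1, 1.0]
grip_width: 0.002
```

```bash
python3 m.py 8; python3 - <<'E'
from h import *
from fit import W
p=(573.4,-85.4,0.0957)
for a in(0,.1,.2): print(a,proj("side",W(p,[(-100*np.cos(a),0,52+100*np.sin(a))])))
E
```

```text
15.2 tcp local -135.5 -97.1 160.1 [-0.5  0.1  1. ]
top pointer [354.6 216.2] 0.71 92.0 40.6
top mark_left [352.4 219. ] 0.76 87.4 44.9
top lever_end [387.5 316.3] 0.93 -94.7 2.8
top specimen_center [247.1 176.3] 0.84 177.5 234.4
side pointer [296.7 217.2] 0.8 98.3 37.6
side mark_left [299.7 218.1] 0.57 93.7 34.4
side lever_end [307.8 269. ] 0.16 -3.6 162.6
side specimen_center [432.2 294. ] 0.98 -187.6 84.5
0 [[404.27037474 232.48817913]]
0.1 [[404.84827397 228.56643752]]
0.2 [[404.88896832 224.38632836]]
```

View pics/side8.png

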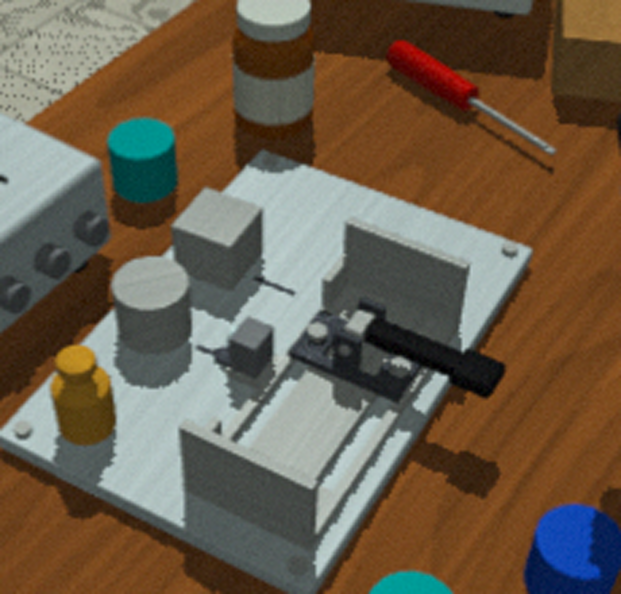

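View pics/top8.png

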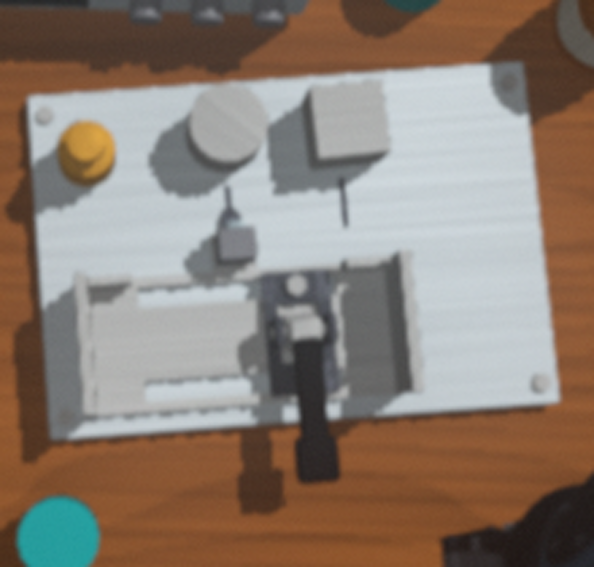

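```bash
python3 -c "
from h import *
print(workorder.job_done())"
```

```text
the job is handed in; nothing more can be done
None
```

I slid the bracket about 52 mm to the left by pushing on its right flange. That put the pointer on the left scribed line, the one in front of the round specimen. I then backed off, pressed the clamp lever down to its stop, cleared the arm and handed the job in at about 16 s on the robot's clock; no verdict is reported.

- **Pointer:** by eye, in zoomed top and side pictures with the line's computed position drawn on, it sat within about 1 mm of the line before clamping. It looked unchanged after clamping. The trained networks' pointer and line readings scattered more, from 34 to 41 mm and 34 to 45 mm against the expected 40 mm. I went by the pictures instead.
- **Lever:** the fingers stopped at 61.2 mm with about 36 N on the tool; flat is 62 mm. The last side picture put the lever's end about 0.05 rad or less from flat, by eye.
- **Specimen and block:** both look unmoved in the pictures. The specimen network sometimes reported look-alikes instead, so I did not use it to check this.
- **Robot:** it was clear of everything, with a force reading near zero.

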